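Scoop up the cast metal buttons and weigh them

TASK

Take the flat scoop by its handle and, keeping it on the bench, push the two cast metal buttons against the front edge of the granite slab until both have ridden onto the scoop. Lift them clear and set the scoop, level and with both buttons still in it, on the middle of the balance's square pan, without dropping it; then let go. Do not touch the buttons with the fingers.

Things in the scene. Friction and masses are not known exactly. Their poses are not given: they have to be found in the camera images.
- scoop: Flat steel scoop, 120 (x) x 128 mm (y), 0.26 kg. Origin: mid-underside; z up, +x to the open mouth. Floor 3 mm, thinning over the last 15 mm to a 1 mm lip at x=+60. Side walls 18 mm high, back 22. Handle: upright black plate at x=-30, y=0, 14 mm thick (x), 50 wide (y), top at z=85; grip it from above across the 14 mm, about z=65. Starts flat on the bench, mouth roughly towards the slab.
- button_a: Grey cast metal button, lens-shaped: 32 mm across (widest at 6 mm height), 12.5 mm thick, on a flat foot 16 mm across, about 45 g. Origin: centre of its underside; z up. Lies on the bench, centre 45 to 90 mm before the middle of the slab's front face. The rubber stopper, brass cylinder and steel collar nearby are not part of the job.
- button_b: The second, identical button beside the first: centres 40 to 72 mm apart along the slab's face, so both fit in the scoop side by side.
- pan (a point): Centre of the top of the balance's square steel pan (160 x 160 mm), 105 mm above the bench. The white balance (housing 93 mm high, from x=-95) stands on a grey granite slab 45 mm high; both fixed. Axes: z up, +x from the slab's front face inwards (push direction). That face is upright, at x=-150 mm, 320 mm wide (y=-160 to 160); push the buttons against it.
Not all that is in view belongs to the job. What is shaped like the scoop but turquoise is not meant. Leave any brown or pink look-alike of the button_a alone.

How it is judged:
By the outcome, as a careful person would: the job done as asked, in the order asked, and still so for the second after the job is handed in, with the robot touching nothing.
It also fails if it takes over 48 s, if anything falls off the work surface, if the arm or the gripper's body presses on something with over 40 N, if the wrist force passes 120 N, or if a joint passes its speed limit or range.

ROBOT

A 7-joint arm with a two-finger parallel gripper is mounted at the origin on the work surface. World frame = base frame: x ahead of the robot, y to its left, z up, the work surface at z = 0. Lengths are in m, angles in rad, forces in N, time in s.
With the tool pointing down it reaches from about 0.35 to 0.9 m from the base axis. Payload 19.9 kg.
Tool frame: the origin (TCP) lies at the very end of the fingers, on their centre line; the grasp point (between the pads) lies 19 mm behind it; z points along the fingers, y is the line along which they close (so a half turn about z gives the same grasp; the last joint's range is limited). The gripper opens to 94 mm and grips with 3 to 60 N. Pads are 16 mm wide; open, the fingers measure 119 mm over their backs; the gripper's body (75 mm by 177 mm) begins 78 mm behind the grasp point.
Start: joints at [-1.198, 0.417, -0.01, 1.614, 0.005, 1.111, -0.053], TCP at [0.251, 0.572, 0.205] pointing down, gripper open.
Joint ranges: [-2.81, 2.81], [-0.39, 2.02], [-1.27, 1.25], [0.06, 2.57], [-1.19, 4.33], [0.19, 2], [-2.82, 2.82]. Speed limits (rad/s): [1.89, 1.89, 2.39, 2.39, 3.01, 3.01, 3.01].

INTERFACE

Orientations are given as a unit quaternion [x, y, z, w].
In Python, from plant import ctrl, optics, order gives the robot as it stands.
- The arm moves only by the shell command python3 -m crank 'ROWS' [FORCE]. ROWS is JSON, a list of rows, each a list of 5 numbers: the closure, from -1 (fully open) to 1 (shut), then the shift along the tool's x, y, z in m, then the turn about the tool's z in degrees. A call has 1 to 10 rows; each row shifts and turns the commanded pose from where the row before left it, along the tool's axes as they then stand; what a row does not reach is not made up. A row lasts 1/8 s, in which the tool goes at most 62.5 mm and 10.7 degrees, less where a joint would pass 70% of its speed; a pose out of reach is approached as far as the arm can. A call with a gripper value outside its range is refused whole. The fingers move at their own pace and stop on an object; FORCE is the grip in N (left out, the last holds). Time passes only in rows, so rows that do not move let the fingers close. It gives the time, the measured TCP pose, the force, the opening and the grip force at its end, in the units of the state.
- ctrl.read_state(): the state, without advancing time (a new reading comes with each control period).
- optics.camera(name): name is "scene" or "top"; returns a dict with "frame" (400x640x3 uint8, red, green, blue), "z_map" (400x640 float32, m along the optical axis (not along the pixel's ray), 0 where there is no reading), "camera_matrix" (3x3 intrinsics, pixels), "R" (3x3) and "t" (3): a world point X has camera coordinates R X + t. Camera axes: x right, y down, z forward; pixel columns grow to the right and rows downward; lengths in m; the calibration is good to about 2 mm. A picture is of the moment at which its call begins.
- order.finish_job(): hands the job in; it is judged then, once.
The state is a dict: "t": time; "qpos": joint angles; "joint_velocities": joint speeds; "joint_efforts": joint torques, N m; "eef_pos": TCP position; "eef_rot": TCP orientation; "force": force on the tool from outside, world axes, zero at the start; "moment": the same for the moment, N m; "gripper_width": opening from 0.0 (shut) to 1.0 (fully open); "finger_force": force on a finger pad.
Only numpy, scipy, OpenCV 4.12 (cv2) and the standard library are available. Lean on these libraries where they do the work, as an engineer would, in place of code of your own. Each camera call takes 0.05 s, during which the arm holds its last target. There are 200 camera calls.

## Working session

There is one attempt and no reset: what is moved stays moved. The work goes in short steps, Python scripts to look and compute and a shell command to move; the robot and the scene stay as the last step left them, time stands still between calls to the robot, and variables do not carry over. Pictures are saved under pics/ and viewed, at most 10 in all, crops included, and the job is handed in when it is done.

```bash
mkdir -p pics; cat > h.py <<'E'
import numpy as np, cv2
from plant import ctrl, optics, order
def cam(n): return optics.camera(n)
def save(c,f,crop=None,s=1):
    im=c["frame"][...,::-1]
    if crop: a,b,u,v=crop; im=im[b:v,a:u]
    cv2.imwrite(f,cv2.resize(im,None,fx=s,fy=s,interpolation=cv2.INTER_CUBIC))
def onplane(c,u,v,z):
    K=c["camera_matrix"];R=c["R"];C=-R.T@c["t"]
    d=R.T@np.linalg.solve(K,np.array([u,v,1.]))
    return C+d*(z-C[2])/d[2]
def cloud(c):
    K=c["camera_matrix"];h,w=c["z_map"].shape
    u,v=np.meshgrid(np.arange(w),np.arange(h));z=c["z_map"]
    P=np.stack([(u-K[0,2])/K[0,0]*z,(v-K[1,2])/K[1,1]*z,z],-1)
    return (P-c["t"])@c["R"]
E
python3 - <<'E'
from h import *
import pickle
t=cam("top");s=cam("scene");save(t,"pics/top.png");save(s,"pics/scene.png")
pickle.dump((t,s),open("c0.pkl","wb"))
st=ctrl.read_state();print({k:np.round(v,3) for k,v in st.items()})
for c in(t,s):print(np.round(-c["R"].T@c["t"],3),np.round(c["R"],2).tolist())
E
```

```text
{'t': np.float64(0.1), 'qpos': array([-1.198,  0.418, -0.01 ,  1.614,  0.005,  1.111, -0.053]), 'joint_velocities': array([-0.001, -0.002, -0.001, -0.002,  0.001,  0.   , -0.001]), 'joint_efforts': array([ 2.0000e-03, -8.5257e+01,  6.4000e-01, -4.2669e+01, -4.9000e-02,
        1.6000e-02,  0.0000e+00]), 'eef_pos': array([0.251, 0.572, 0.205]), 'eef_rot': array([ 0.205,  0.979, -0.001, -0.   ]), 'force': array([-0.783, -0.153, -0.273]), 'moment': array([0.017, 0.043, 0.028]), 'finger_force': np.float64(0.0), 'gripper_width': np.float64(0.998)}
[0.366 0.005 1.013] [[0.01, -1.0, 0.03], [-0.99, -0.01, -0.15], [0.15, -0.02, -0.99]]
[ 0.915 -0.499  0.619] [[0.78, 0.63, 0.0], [0.4, -0.5, -0.77], [-0.49, 0.6, -0.64]]
```

View pics/top.png

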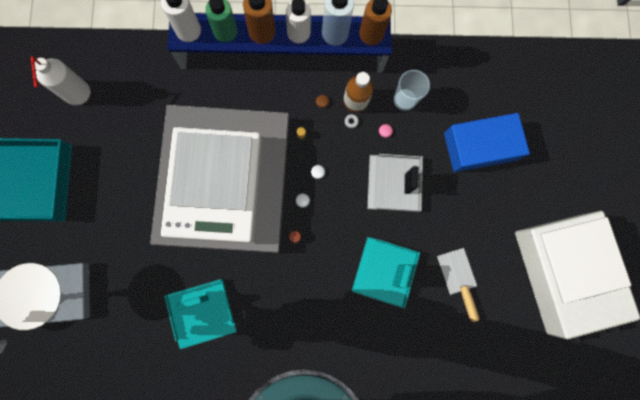

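View pics/scene.png

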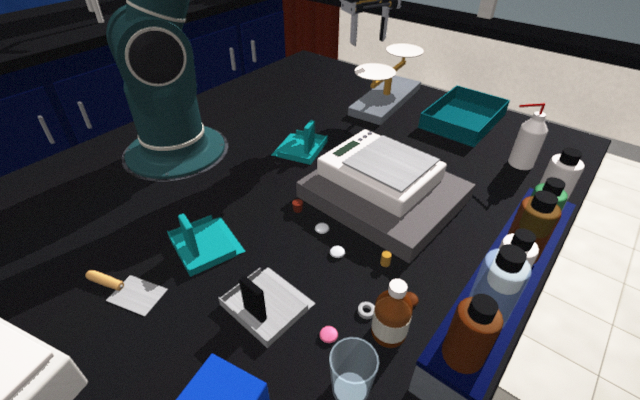

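```bash
python3 - <<'E'
from h import *
import pickle
t,s=pickle.load(open("c0.pkl","rb"))
save(t,"pics/crop.png",(270,90,440,250),4.5)
P=cloud(t);g=cv2.cvtColor(t["frame"],cv2.COLOR_RGB2HSV)
# buttons: bright blobs
for u,v in((318,172),(303,201)):
    m=np.zeros(g.shape[:2],np.uint8);w=m[v-11:v+12,u-11:u+12];w[:]=(g[v-11:v+12,u-11:u+12,2]>70)
    n,l,st,ce=cv2.connectedComponentsWithStats(m);i=l[v,u];print("btn",st[i],ce[i],onplane(t,*ce[i],0.006).round(4),"depth med",np.median(P[l==i],0).round(4))
# slab top & front: depth
zz=P[...,2]
print("bench z",np.median(zz[300:340,250:340]))
m=((abs(zz-.045)<.008)&(t["z_map"]>0)).astype(np.uint8);m[:,:140]=0;m[:,300:]=0;m[:95]=0;m[260:]=0
m=cv2.morphologyEx(m,cv2.MORPH_OPEN,np.ones((3,3)));pts=P[m>0][:,:2].astype(np.float32);r=cv2.minAreaRect(pts);print("slab",r,np.round(cv2.boxPoints(r),3).tolist())
m=((abs(zz-.105)<.005)).astype(np.uint8);m[:,:160]=0;m[:,265:]=0;m[:120]=0;m[250:]=0
m=cv2.morphologyEx(m,cv2.MORPH_OPEN,np.ones((3,3)));pts=P[m>0][:,:2].astype(np.float32);r=cv2.minAreaRect(pts);print("pan",r,np.median(P[m>0],0))
# scoop
m=np.zeros(g.shape[:2],np.uint8);m[145:220,360:432]=((g[...,2]>90)|(zz>.01))[145:220,360:432]
n,l,st,ce=cv2.connectedComponentsWithStats(m);i=1+np.argmax(st[1:,4]);m=l==i
for nm,mm in(("all",m),("handle",m&(zz>.075)),("walls",m&(zz<.03)&(zz>.01))):
    pts=P[mm][:,:2].astype(np.float32);r=cv2.minAreaRect(pts);print("scoop",nm,len(pts),np.round(r[0],4),np.round(r[1],4),r[2],np.median(P[mm],0).round(4))
# scene handle/slab not needed
E
```

```text
btn [310 164  15  15 177] [317.39548023 171.29378531] [ 0.5931 -0.029   0.006 ] depth med [ 0.5922 -0.0281  0.0098]
btn [296 193  14  15 163] [302.41104294 200.04294479] [0.5243 0.0055 0.006 ] depth med [0.5236 0.0063 0.0103]
bench z -0.0002502801567743065
slab ((0.5710976123809814, 0.1900026947259903), (0.2806006371974945, 0.3200940489768982), 86.79930877685547) [[0.40299999713897705, 0.05900000035762787], [0.7229999899864197, 0.04100000113248825], [0.7390000224113464, 0.32100000977516174], [0.4189999997615814, 0.33899998664855957]]
pan ((0.5716728568077087, 0.19983789324760437), (0.16074617207050323, 0.16071352362632751), 86.86414337158203) [0.56926704 0.19928425 0.10492192]
scoop all 2966 [ 0.4856 -0.1632] [0.1682 0.3766] 59.63224411010742 [ 0.5656 -0.211   0.0037]
scoop handle 173 [ 0.4659 -0.1314] [0.0405 0.3353] 43.29627990722656 [ 0.5652 -0.2368  0.0845]
scoop walls 299 [ 0.5682 -0.2196] [0.1002 0.129 ] 87.15320587158203 [ 0.5689 -0.2459  0.018 ]
```

View pics/crop.png

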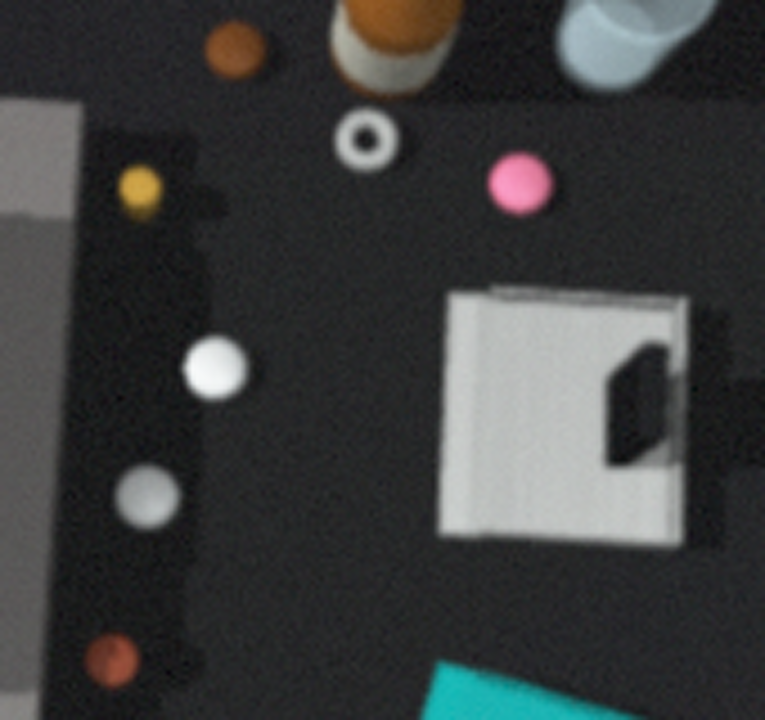

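```bash
python3 - <<'E'
from h import *
import pickle
t,s=pickle.load(open("c0.pkl","rb"))
for n,c,(a,b,u,v) in(("top",t,(395,150,432,205)),("scene",s,(225,262,285,330))):
    P=cloud(c)[b:v,a:u];g=cv2.cvtColor(c["frame"],cv2.COLOR_RGB2HSV)[b:v,a:u]
    m=(P[...,2]>.079)&(P[...,2]<.092);r=cv2.minAreaRect(P[m][:,:2].astype(np.float32));print(n,"handle",m.sum(),r,P[m].mean(0).round(4))
    m=(P[...,2]>.013)&(P[...,2]<.026);print("walls",cv2.minAreaRect(P[m][:,:2].astype(np.float32)),m.sum())
P=cloud(s)[255:350,210:325];m=(P[...,2]>.014)&(P[...,2]<.025);print("walls scene",cv2.minAreaRect(P[m][:,:2].astype(np.float32)),m.sum())
E
python3 -m crank '[[-1,0,0,-0.04,-10.3],[-1,0,0,-0.04,-10.3]]' 40
```

```text
top handle 147 ((0.5674467086791992, -0.23887956142425537), (0.01454799622297287, 0.0505857951939106), 84.94044494628906) [ 0.5667 -0.238   0.0845]
walls ((0.5737667083740234, -0.23992541432380676), (0.06093500554561615, 0.11626306921243668), 88.74974060058594) 162
scene handle 211 ((0.5670893788337708, -0.24168695509433746), (0.014237589202821255, 0.05032073333859444), 86.09402465820312) [ 0.5689 -0.2423  0.0824]
walls ((0.5518375635147095, -0.23783209919929504), (0.08329064399003983, 0.14242248237133026), 62.4422721862793) 255
walls scene ((0.5252431631088257, -0.219583660364151), (0.10048798471689224, 0.21516786515712738), 86.48540496826172) 402
t: 0.35
eef_pos: [0.2511, 0.5719, 0.2859]
eef_rot: [0.024, 1.0, -0.001, -0.0]
force: [-0.4, -0.1, 0.4]
gripper_width: 0.998
finger_force: 0.0
```

Candidates in the top view:
- **Scoops:** steel (397,183), turquoise (387,272) and turquoise (200,314). I choose the steel one.
- **Buttons:** grey (317,171) and grey in shadow (302,200). I choose both.
- **Not buttons:** pink (386,131), brown (322,101), red stopper (295,237), brass (301,132), collar (351,121).

The crop confirms these choices. The sizes, the handle (14.5 x 50.6 mm) and the 320 mm slab fit the description.

```bash
python3 -m crank '[[-1,-0.025,-0.056,0,0],[-1,-0.025,-0.056,0,0],[-1,-0.025,-0.056,0,0],[-1,-0.025,-0.056,0,0],[-1,-0.025,-0.056,0,0],[-1,-0.025,-0.056,0,0],[-1,-0.025,-0.056,0,0],[-1,-0.025,-0.056,0,0],[-1,-0.025,-0.056,0,0],[-1,-0.025,-0.056,0,0]]'
```

```text
t: 1.6
eef_pos: [0.4708, -0.0024, 0.2856]
eef_rot: [0.027, 1.0, 0.0, 0.0]
force: [1.4, 0.7, 0.1]
gripper_width: 0.997
finger_force: 0.0
```

```bash
python3 -m crank '[[-1,-0.025,-0.055,0,0],[-1,-0.025,-0.055,0,0],[-1,-0.025,-0.055,0,0],[-1,-0.025,-0.055,0.02,0],[-1,-0.008,-0.013,0.05,0],[-1,0,0,0.05,0],[-1,0,0,0,0]]'
```

```text
t: 2.48
eef_pos: [0.5635, -0.2373, 0.1629]
eef_rot: [0.027, 1.0, 0.001, -0.003]
force: [0.4, -0.5, 1.7]
gripper_width: 1.001
finger_force: 0.0
```

```bash
python3 -m crank '[[-1,-0.004,-0.0025,0.03,0],[-1,0,0,0.04,0],[-1,0,0,0.035,0],[-1,0,0,0.012,0],[-1,0,0,0,0]]'; python3 -c "
from h import *
c=cam('scene');save(c,'pics/grip.png',(160,180,380,360),3)"
```

```text
t: 3.1
eef_pos: [0.5699, -0.2409, 0.0502]
eef_rot: [0.027, 1.0, -0.0, 0.0]
force: [0.4, 0.2, -0.2]
gripper_width: 1.002
finger_force: 0.0
```

View pics/grip.png

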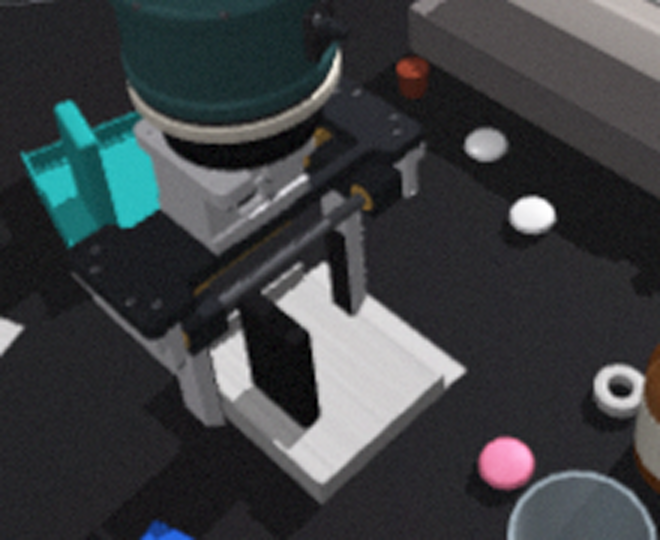

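The open fingers stand either side of the black handle of the steel scoop (crop about 280,370). Both buttons are untouched at crop (487,145) and (532,215). I'll lower slightly and close.

```bash
python3 -m crank '[[-1,0.002,0.001,0.003,0],[1,0,0,0,0],[1,0,0,0,0],[1,0,0,0,0],[1,0,0,0,0],[1,0,0,0,0],[1,0,0,0,0]]' 45; python3 -c "
from plant import ctrl;s=ctrl.read_state();print(s['qpos'].round(2) if hasattr(s['qpos'],'round') else s['qpos'])"
```

```text
t: 4.03
eef_pos: [0.5673, -0.2396, 0.0458]
eef_rot: [0.027, 1.0, -0.0, -0.0]
force: [-0.6, 0.2, 0.1]
gripper_width: 0.399
finger_force: 0.0
[-0.    0.64  0.48  1.77 -0.38  0.83  2.17]
```

```bash
python3 -m crank '[[1,0,0,0,0],[1,0,0,0,0],[1,0,0,0,0],[1,0,0,0,0],[1,0,0,0,0]]'
```

```text
t: 4.65
eef_pos: [0.5673, -0.2395, 0.0458]
eef_rot: [0.027, 1.0, 0.0, -0.0]
force: [-0.1, 0.1, -1.0]
gripper_width: 0.148
finger_force: 45.0
```

```bash
python3 -m crank '[[1,0.004,0.015,0.0003,0],[1,0.004,0.015,0,0],[1,0.004,0.015,0,0],[1,0.005,0.015,0,0],[1,0.005,0.015,0,0],[1,0,0.010,0,0],[1,0,0,0,0]]' 55; python3 - <<'E'
from h import *
c=cam("top");save(c,"pics/mid.png",(250,100,430,250),4)
P=cloud(c);st=ctrl.read_state();e=st["eef_pos"];u=np.array([.0555,.9985]);l=np.array([.9985,-.0555]);f=np.array([.5633,.050])
d=np.array(e[:2])-f;print("handle n,lat",d@u,d@l)
g=cv2.cvtColor(c["frame"],cv2.COLOR_RGB2HSV)
for (a,b) in((317,171),(302,200)):
    m=np.zeros(g.shape[:2],np.uint8);m[b-9:b+10,a-9:a+10]=g[b-9:b+10,a-9:a+10,2]>70
    n,k,s,ce=cv2.connectedComponentsWithStats(m);i=k[b,a];q=onplane(c,*ce[i],.006)[:2]-f;print(s[i],q@u,q@l)
E
```

```text
t: 5.52
eef_pos: [0.5498, -0.1514, 0.0458]
eef_rot: [0.026, 1.0, 0.001, -0.0]
force: [-2.5, 4.8, 12.0]
gripper_width: 0.144
finger_force: 55.0
handle n,lat -0.20188217564432534 -0.0022970228006326597
[310 164  15  16 179] -0.07714353640260628 0.03400935965247211
[296 193  14  15 165] -0.04676613742632076 -0.03647045626968106
```

View pics/mid.png

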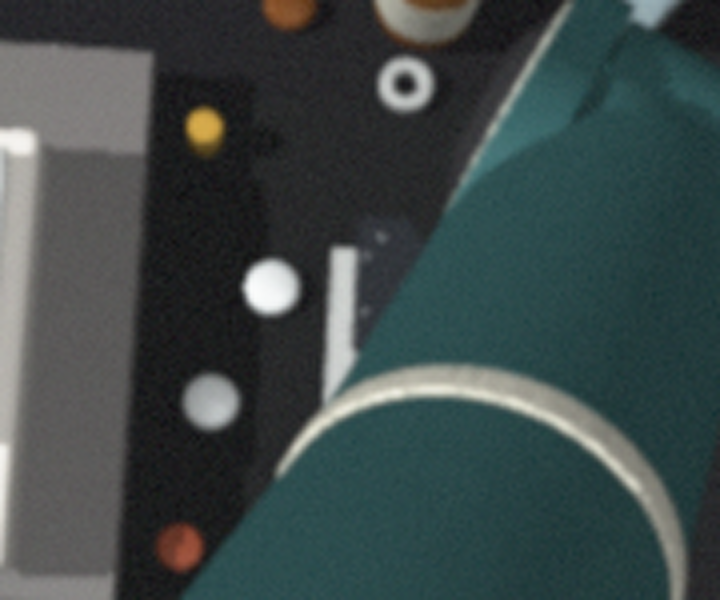

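The lip is at crop columns 325–355 and both buttons lie ahead of it at (272,287) and (211,402). They fall within its width, and the scoop has slid as commanded. Now I'll push.

```bash
python3 -m crank '[[1,0,0.008,0,0],[1,0,0.008,0,0],[1,0,0.008,0,0],[1,0,0.008,0,0],[1,0,0.008,0,0],[1,0,0.008,0,0],[1,0,0.008,0,0],[1,0,0.008,0,0]]'; python3 -m crank '[[1,0,0.005,0,0],[1,0,0.005,0,0],[1,0,0.005,0,0],[1,0,0.005,0,0],[1,0,0.004,0,0]]';  python3 - <<'E'
from h import *
c=cam("top");save(c,"pics/push.png",(240,110,390,240),4)
e=ctrl.read_state()["eef_pos"];u=np.array([.0555,.9985]);l=np.array([.9985,-.0555]);f=np.array([.5633,.050])
d=np.array(e[:2])-f;print("lip n,lat",d@u+.09,d@l)
E
```

```text
t: 6.58
eef_pos: [0.5532, -0.0893, 0.0458]
eef_rot: [0.027, 1.0, -0.0, 0.0]
force: [-0.9, -5.6, 7.5]
gripper_width: 0.148
finger_force: 55.0
t: 7.2
eef_pos: [0.5544, -0.0654, 0.0458]
eef_rot: [0.027, 1.0, -0.0, 0.0]
force: [-0.8, -5.3, 8.7]
gripper_width: 0.146
finger_force: 55.0
lip n,lat -0.02521598881321152 -0.0024144313834012646
```

View pics/push.png

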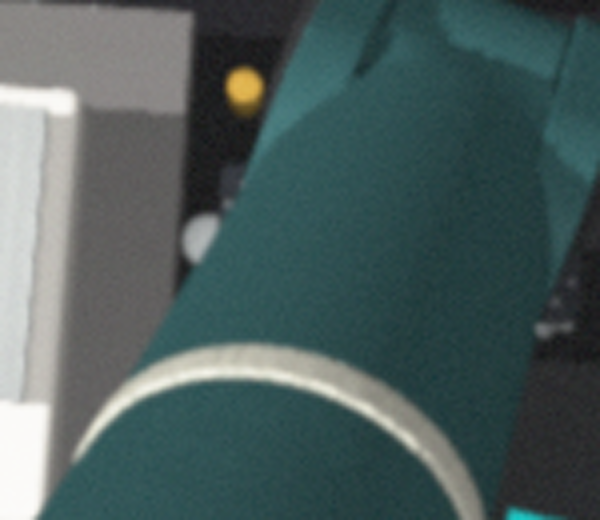

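One button shows at crop (203,238), nearly at the slab face, and the arm hides the rest. The lip is 25 mm short, so I continue slowly.

```bash
python3 -m crank '[[1,0,0.003,0,0],[1,0,0.003,0,0],[1,0,0.003,0,0],[1,0,0.003,0,0],[1,0,0.003,0,0]]'; python3 -m crank '[[1,0,0.002,0,0],[1,0,0.002,0,0],[1,0,0.002,0,0],[1,0,0,0,0]]';  python3 - <<'E'
from h import *
c=cam("scene");save(c,"pics/push2.png",(230,150,430,300),4)
e=ctrl.read_state()["eef_pos"];u=np.array([.0555,.9985]);l=np.array([.9985,-.0555]);f=np.array([.5633,.050])
d=np.array(e[:2])-f;print("lip n,lat",d@u+.09,d@l)
E
```

```text
t: 7.88
eef_pos: [0.5552, -0.0507, 0.0458]
eef_rot: [0.027, 1.0, -0.0, 0.0]
force: [-0.3, -6.3, 7.3]
gripper_width: 0.143
finger_force: 55.0
t: 8.38
eef_pos: [0.5556, -0.0446, 0.0458]
eef_rot: [0.027, 1.0, -0.0, 0.0]
force: [-0.4, -5.4, 8.2]
gripper_width: 0.148
finger_force: 55.0
lip n,lat -0.00488283077291668 -0.002495971733786017
```

View pics/push2.png

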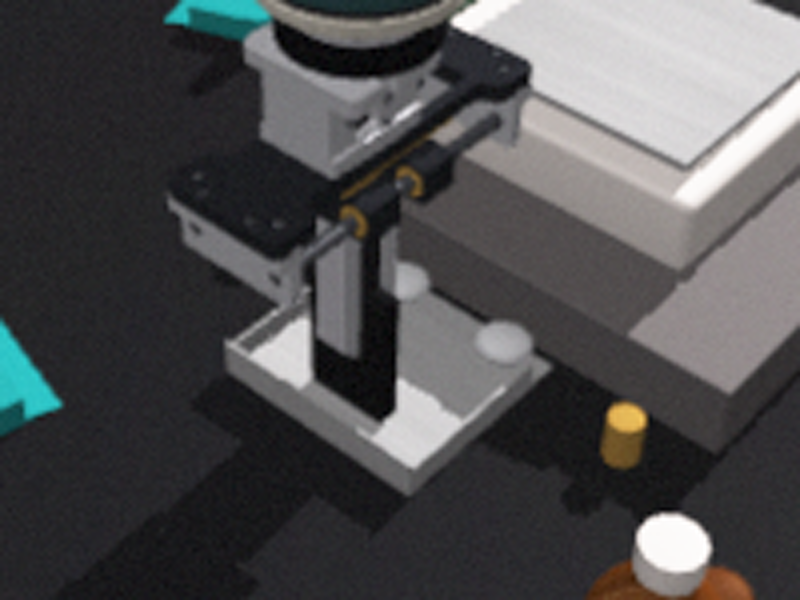

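Both buttons are on the scoop floor, at crop (408,282) and (503,342), with the lip about 5 mm from the slab face. I'll close that gap until contact.

```bash
python3 -m crank '[[1,0,0.0015,0,0],[1,0,0.0015,0,0],[1,0,0,0,0]]'; python3 -m crank '[[1,0,0.001,0,0],[1,0,0,0,0]]'
```

```text
t: 8.8
eef_pos: [0.5557, -0.0417, 0.0458]
eef_rot: [0.027, 1.0, -0.0, 0.0]
force: [-0.6, -4.6, 6.5]
gripper_width: 0.146
finger_force: 55.0
t: 9.05
eef_pos: [0.5557, -0.0408, 0.0458]
eef_rot: [0.027, 1.0, -0.0, 0.0]
force: [-0.3, -5.7, 7.4]
gripper_width: 0.141
finger_force: 55.0
```

```bash
python3 -m crank '[[1,0,-0.001,0,0],[1,0,-0.001,0,0],[1,0,0,-0.001,0],[1,0,0,-0.002,0],[1,0,0,-0.003,0],[1,0,0,-0.004,0],[1,0,0,-0.005,0],[1,0,0,-0.005,0],[1,0,0,-0.003,0],[1,0,0,0,0]]'; python3 - <<'E'
from h import *
c=cam("scene");save(c,"pics/lift.png",(230,150,430,300),4)
E
```

```text
t: 10.3
eef_pos: [0.5561, -0.0427, 0.0688]
eef_rot: [0.027, 1.0, -0.0, 0.0]
force: [0.2, 0.1, -3.5]
gripper_width: 0.146
finger_force: 55.0
```

View pics/lift.png

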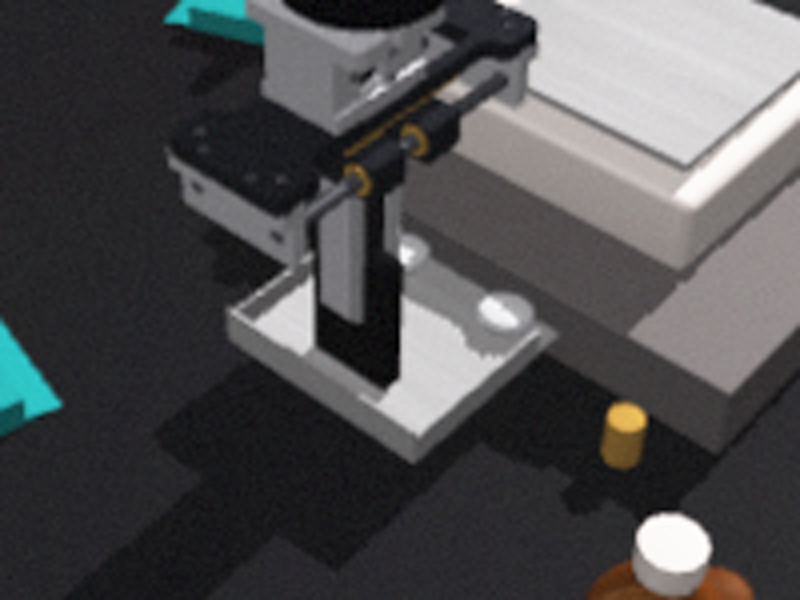

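The scoop is level in the air with both buttons in it, at crop (410,252) and (503,312). The 3.5 N load matches scoop plus two buttons. I'll raise it above pan height.

```bash
python3 -m crank '[[1,0,0,-0.005,0],[1,0,0,-0.01,0],[1,0,0,-0.014,0],[1,0,0,-0.016,0],[1,0,0,-0.016,0],[1,0,0,-0.016,0],[1,0,0,-0.014,0],[1,0,0,-0.01,0],[1,0,0,-0.006,0],[1,0,0,0,0]]'; python3 - <<'E'
from h import *
s=ctrl.read_state();e=np.array(s["eef_pos"]);print(s["eef_rot"])
from scipy.spatial.transform import Rotation as Ro
R=Ro.from_quat(s["eef_rot"]).as_matrix();h=np.array([.5717,.1998])-.03*np.array([.0555,.9985])
d=np.append(h,e[2])-e;print(h,R.T@d,np.round(s["qpos"],2))
E
```

```text
t: 11.6
eef_pos: [0.556, -0.0427, 0.1757]
eef_rot: [0.027, 1.0, -0.0, 0.0]
force: [0.1, 0.5, -4.7]
gripper_width: 0.148
finger_force: 55.0
[ 2.71011257e-02  9.99632688e-01 -1.41902726e-05  1.33234122e-04]
[0.570035 0.169845] [-2.47463623e-03  2.12970031e-01 -3.84293039e-06] [-0.44  0.37  0.57  1.83 -0.23  1.01  1.75]
```

```bash
python3 -m crank '[[1,0,0.002,0,0],[1,0,0.004,0,0],[1,0,0.006,0,0],[1,0,0.008,0,0],[1,0,0.01,0,0],[1,0,0.01,0,0],[1,0,0.01,0,0],[1,0,0.01,0,0],[1,0,0.01,0,0],[1,0,0.01,0,0]]';python3 -m crank '[[1,0,0.01,0,0],[1,0,0.01,0,0],[1,0,0.01,0,0],[1,0,0.01,0,0],[1,0,0.01,0,0],[1,0,0.01,0,0],[1,0,0.01,0,0],[1,0,0.01,0,0],[1,0,0.01,0,0],[1,0,0.01,0,0]]'; python3 -m crank '[[1,-0.001,0.01,0,0],[1,-0.001,0.008,0,0],[1,0,0.006,0,0],[1,0,0.004,0,0],[1,0,0.003,0,0],[1,0,0.002,0,0],[1,0,0,0,0]]'; python3 - <<'E'
from h import *
c=cam("scene");save(c,"pics/over.png",(290,70,490,220),4)
E
```

```text
t: 12.85
eef_pos: [0.5603, 0.0379, 0.1755]
eef_rot: [0.027, 1.0, -0.0, -0.0]
force: [-0.1, -0.5, -3.9]
gripper_width: 0.145
finger_force: 55.0
t: 14.1
eef_pos: [0.5658, 0.1377, 0.1755]
eef_rot: [0.027, 1.0, -0.0, 0.0]
force: [0.6, 0.2, -3.0]
gripper_width: 0.148
finger_force: 55.0
t: 14.98
eef_pos: [0.5695, 0.1699, 0.1755]
eef_rot: [0.027, 1.0, -0.0, -0.0]
force: [0.3, 1.3, -3.6]
gripper_width: 0.148
finger_force: 55.0
```

View pics/over.png

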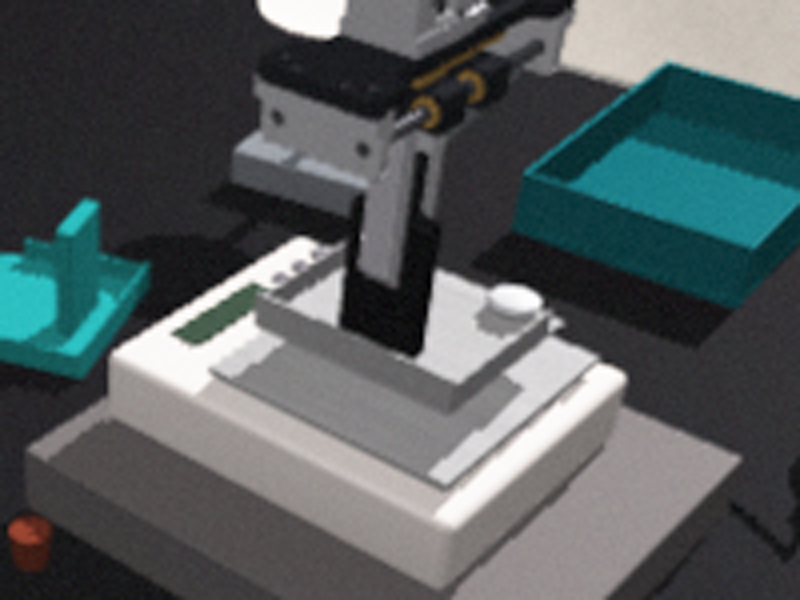

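The scoop hangs level over the middle of the pan. One button shows at crop (514,300), the other is hidden behind the handle, and the load is still 3.6 N. Lowering.

```bash
python3 -m crank '[[1,0,0,0.002,0],[1,0,0,0.004,0],[1,0,0,0.005,0],[1,0,0,0.005,0],[1,0,0,0.003,0],[1,0,0,0.002,0],[1,0,0,0.001,0],[1,0,0,0.001,0],[1,0,0,0,0]]'; python3 -m crank '[[1,0,0,0.001,0],[1,0,0,0,0]]'; python3 -m crank '[[1,0,0,0.0005,0],[1,0,0,0,0]]'
```

```text
t: 16.15
eef_pos: [0.5695, 0.1699, 0.1525]
eef_rot: [0.027, 1.0, -0.0, 0.0]
force: [-0.5, 0.2, -3.6]
gripper_width: 0.147
finger_force: 55.0
t: 16.4
eef_pos: [0.5694, 0.1698, 0.1514]
eef_rot: [0.027, 1.0, -0.0, -0.0]
force: [-0.1, 0.3, -3.5]
gripper_width: 0.142
finger_force: 55.0
t: 16.65
eef_pos: [0.5695, 0.1698, 0.151]
eef_rot: [0.027, 1.0, -0.0, -0.0]
force: [1.0, -0.3, -4.0]
gripper_width: 0.148
finger_force: 55.0
```

```bash
python3 -m crank '[[1,0,0,0.0004,0],[1,0,0,0,0]]'; python3 -m crank '[[1,0,0,0.0003,0],[1,0,0,0,0]]'
```

```text
t: 16.9
eef_pos: [0.5695, 0.1698, 0.1508]
eef_rot: [0.027, 1.0, 0.0, 0.0]
force: [-2.0, -0.5, 0.7]
gripper_width: 0.145
finger_force: 55.0
t: 17.15
eef_pos: [0.5696, 0.1698, 0.1508]
eef_rot: [0.027, 1.0, 0.0, 0.0]
force: [-3.6, -0.9, 6.7]
gripper_width: 0.146
finger_force: 55.0
```

```bash
python3 -m crank '[[1,0,0,-0.0003,0],[1,0,0,0,0],[1,0,0,0,0]]' 5; python3 -m crank '[[-0.3,0,0,0,0],[-0.3,0,0,0,0],[-0.3,0,0,0,0],[-0.3,0,0,0,0]]'
```

```text
t: 17.52
eef_pos: [0.5696, 0.1699, 0.1508]
eef_rot: [0.027, 1.0, 0.0, 0.0]
force: [-3.7, -1.9, 4.9]
gripper_width: 0.15
finger_force: 5.0
t: 18.02
eef_pos: [0.5695, 0.1698, 0.1506]
eef_rot: [0.027, 1.0, -0.0, 0.0]
force: [0.4, 0.3, 0.2]
gripper_width: 0.537
finger_force: 0.0
```

Released. I'll rise, move aside and check.

```bash
python3 -m crank '[[-0.3,0,0,-0.01,0],[-0.3,0,0,-0.03,0],[-0.3,0,0,-0.04,0],[-0.3,0,0,-0.05,0],[-0.3,0,-0.05,-0.03,0],[-0.3,0,-0.06,0,0],[-0.3,0,-0.06,0,0],[-0.3,0,-0.06,0,0],[-0.3,0,0,0,0]]'; python3 - <<'E'
from h import *
c=cam("scene");t=cam("top")
a=c["frame"][70:220,290:490];b=t["frame"][110:260,140:340]
cv2.imwrite("pics/end.png",cv2.resize(np.hstack([a,b])[...,::-1],None,fx=2,fy=2,interpolation=cv2.INTER_CUBIC))
P=cloud(t)
m=(P[...,2]>.185)&(P[...,2]<.195);m[:,:150]=0;m[:,270:]=0;m[:100]=0;m[260:]=0
if m.sum()>20:r=cv2.minAreaRect(P[m][:,:2].astype(np.float32));print(m.sum(),r)
print(ctrl.read_state()["t"])
E
```

```text
t: 19.15
eef_pos: [0.5563, -0.0649, 0.3118]
eef_rot: [0.031, 1.0, -0.0, 0.001]
force: [0.7, 2.3, -0.6]
gripper_width: 0.649
finger_force: 0.0
188 ((0.5692116618156433, 0.16964676976203918), (0.014586864970624447, 0.04986720159649849), 86.88433837890625)
19.25
```

View pics/end.png

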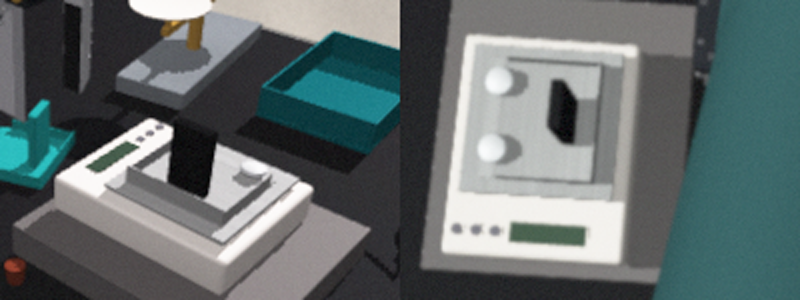

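The scoop stands level on the middle of the pan, within about 1 mm by the handle position. Both buttons are in it, at top-view crop (498,81) and (491,149), and the robot is clear.

```bash
python3 -c "
from plant import order;print(order.finish_job())"
```

```text
the job is handed in; nothing more can be done
None
```

The job is handed in at about 19 s of the 48 s limit: the steel scoop sits level on the middle of the balance pan with both buttons in it, and the gripper has let go and is clear.

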